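Move a charged battery pack from its dock into an airbrush compressor

TASK

The battery pack in the white charging dock is full: press it down once so that the push-push catch lets go and the pack springs up, then lift it out, slide it upright into the empty slot of the blue airbrush compressor and press it down until that catch holds it and it stays down when you let go. Press gently, never with more than 20 N on the cradle under the pack, and leave the ink bottle, the paint cup and the flat tin where they stand.

Things in the scene. Friction and masses are not known exactly. Their poses are not given: they have to be found in the camera images.
- battery: Battery pack, upright block 52 (its x) x 34 (its y) x 88 mm tall, about 0.16 kg: white body, orange top 15 mm, flat top face. Origin: centre of its underside; z up. Grip it across the 34 mm width when it has sprung up. It starts latched down in the charger; it fits either slot either way round (turned by 180 degrees too).
- charger: Charging dock: fixed white box 128 (x) x 104 (y) mm, its grey flat deck 100 mm above the desk, three green lamps in front. Origin: under the slot's centre, at desk height; z up. Upright slot in the middle of the deck, 55 (x) x 37 (y) mm, 5 mm chamfer round its mouth (1.5 mm play a side).
- charger_cradle: Sprung cradle in the slot; origin: centre of its floor, on which the pack stands. It moves straight down, against a damped spring and cam (4 to 9 N). 44 mm below the deck when up (pack 44 mm proud); 65 to 72 mm when the catch holds it, as at the start. Pressed about 11 mm further, almost to its rubber stop (12 mm further), and let go, it rises within 1 s. At the stop the force climbs 12 N per mm.
- compressor: Airbrush compressor: fixed blue box 136 (x) x 122 (y) mm with a dial gauge, a brass air outlet and a black knob in front; black flat deck 100 mm above the desk. Origin: under the slot's centre, at desk height; z up. Upright slot in the middle of the deck, 55 (x) x 37 (y) mm, 5 mm chamfer round its mouth (1.5 mm play a side); empty at the start.
- compressor_cradle: Cradle like the charger's; same origin. Up (44 mm below the deck) at the start. Pressed to its rubber stop and let go, it rises about 10 mm and is held 62 to 74 mm below the deck; let go 3 mm or more short of the stop it rises all the way. A second hard press may release it. The stop lies 72 to 84 mm below the deck, unknown: it shows only as a steep rise of force above 9 N (12 N per mm).
- ink_bottle: Square bottle of drawing ink with a white cap, 46 x 45 x 88 mm, loose. Origin: centre of its underside. Leave it alone.
- paint_cup: Round plastic paint cup with a lid, blue, 64 mm across, 60 mm tall, loose. Origin: centre of its underside. Leave it alone.
- flat_tin: Flat grey metal tin, 65 x 96 x 19 mm, loose. Origin: centre of its underside. Leave it alone.

How it is judged:
By the outcome, as a careful person would: the job done as asked, in the order asked, and still so for the second after the job is handed in, with the robot touching nothing.
It also fails if it takes over 54 s, if anything falls off the work surface, if the arm or the gripper's body presses on something with over 40 N, if the wrist force passes 120 N, or if a joint passes its speed limit or range.

ROBOT

A 7-joint arm with a two-finger parallel gripper is mounted at the origin on a cart in front of the work surface, level with it; the furniture and walls round the work are solid. World frame = base frame: x ahead of the robot, y to its left, z up, the work surface at z = 0. Lengths are in m, angles in rad, forces in N, time in s.
With the tool pointing down it reaches from about 0.4 to 0.875 m from the base axis. Payload 19.3 kg.
Tool frame: the origin (TCP) lies at the very end of the fingers, on their centre line; the grasp point (between the pads) lies 19 mm behind it; z points along the fingers, y is the direction in which the jaws open and shut (so a half turn about z gives the same grasp; the last joint's range is limited). The gripper opens to 85 mm and grips with 20 to 120 N. Pads are 22 mm wide; open, the fingers measure 114 mm over their backs; the gripper's body (76 mm by 85 mm) begins 54 mm behind the grasp point. The pads swing forward as they close: fully open they stand 13 mm farther back than shut.
Start: joints at [1.159, 0.521, -0.036, 1.599, 0.021, 1.021, -0.113], TCP at [0.209, -0.589, 0.195] pointing down, gripper open.
Joint ranges: [-2.91, 2.91], [-0.3, 2.13], [-1.5, 1.42], [0.17, 2.43], [-1.26, 4.41], [0.16, 1.93], [-2.52, 2.52]. Speed limits (rad/s): [1.89, 1.89, 2.39, 2.39, 3.01, 3.01, 3.01].

INTERFACE

Orientations are given as [roll, pitch, yaw] about the fixed x, y, z axes, in that order (R = Rz(yaw) Ry(pitch) Rx(roll)).
In Python, from workcell import bot, vision, job_done gives the robot as it stands.
- The arm moves only by the tool arm_command, never from a script. Its arguments are lists of equal length, an entry for each row: "gripper": the finger opening in cm, from 0 to 8.54; "slide": the shift along the tool's x, y, z in cm, a list of three; "turn": the turn, a rotation vector about the tool's x, y, z in degrees, a list of three. A call has 1 to 5 rows; each row is the pose to reach, as a shift and turn from the pose commanded when the call began, along the tool's axes at that moment; what a row does not reach only later rows make up. A row lasts 1/8 s, in which the tool goes at most 62.5 mm and 10.7 degrees, less where a joint would pass 70% of its speed; a pose out of reach is approached as far as the arm can. A call with a gripper value outside its range is refused whole. The fingers move at their own pace and stop on an object; "force" is the grip in N (left out, the last holds). Time passes only in rows, so rows that repeat a pose let the fingers close. It gives the time, the measured TCP pose, the force and the opening at its end, in the units of the state.
- bot.observe(): the state, without advancing time (a new reading comes with each control period).
- vision.grab_frame(name): name is "scene" or "top"; returns the picture (480x640x3 uint8, blue, green, red); there is no depth.
- vision.camera_model(name): a dict with "mtx" (3x3 intrinsics, pixels), "T" (4x4, takes a point from camera to world coordinates). Camera axes: x right, y down, z forward; pixel columns grow to the right and rows downward; lengths in m; the calibration is good to about 2 mm. A picture is of the moment at which its call begins. camera_model takes no time and is no camera call.
- job_done(): hands the job in, once; it reports no verdict.
The state is a dict: "clock": time; "qpos": joint angles; "qd": joint speeds; "joint_efforts": joint torques, N m; "position": TCP position; "tool_rot": TCP orientation; "force": force on the tool from outside, world axes, zero at the start; "moment": the same for the moment, N m; "grip_width": finger opening in m.
Only numpy, scipy, OpenCV 4.12 (cv2) and the standard library are available. Lean on these libraries where they do the work, as an engineer would, in place of code of your own. Each camera call takes 0.05 s, during which the arm holds its last target. There are 200 camera calls.

## Working session

There is one attempt and no reset: what is moved stays moved. The work goes in short steps, Python scripts to look and compute and a tool call to move; the robot and the scene stay as the last step left them, time stands still between calls to the robot, and variables do not carry over. Pictures are saved under pics/ and viewed, about 8 in all and at most 12, crops included, and the job is handed in when it is done.

Besides the shell and the picture viewer there is one more tool, called after "Call:" as name(argument=value, ...) on one line, values as JSON. arm_command: Moves the arm, as the interface text tells. Its arguments: {"type":"object","properties":{"gripper":{"type":"array","items":{"type":"number"}},"slide":{"type":"array","items":{"type":"array","items":{"type":"number"}}},"turn":{"type":"array","items":{"type":"array","items":{"type":"number"}}},"force":{"type":"number"}},"required":["gripper","slide","turn"]}

```bash
mkdir -p pics; python3 - <<'E'
from workcell import bot, vision
import cv2
for n in("scene","top"):
    cv2.imwrite(f"pics/{n}0.png",vision.grab_frame(n)); m=vision.camera_model(n); print(n,m["mtx"].round(1).tolist(),m["T"].round(4).tolist())
s=bot.observe();print(s)
E
```

```text
scene [[612.0, 0.0, 316.9], [0.0, 612.0, 238.7], [0.0, 0.0, 1.0]] [[-0.0358, 0.8676, -0.496, 1.3005], [0.9993, 0.0361, -0.009, 0.0193], [0.0101, -0.496, -0.8683, 1.3561], [0.0, 0.0, 0.0, 1.0]]
top [[478.7, 0.0, 320.7], [0.0, 478.7, 247.6], [0.0, 0.0, 1.0]] [[-0.0035, -0.9933, 0.1153, 0.4361], [-1.0, 0.0038, 0.0018, 0.0003], [-0.0022, -0.1153, -0.9933, 1.0828], [0.0, 0.0, 0.0, 1.0]]
{'clock': 0.1, 'qpos': array([ 1.15879313,  0.5219743 , -0.03631013,  1.59993041,  0.0211752 ,
        1.0210879 , -0.11283041]), 'qd': array([-0.00021031, -0.00212544,  0.00069566, -0.00022396, -0.0001007 ,
       -0.00028945, -0.00103984]), 'joint_efforts': array([ 4.17376257e-03, -9.28476477e+01,  1.98415183e+00, -3.70529938e+01,
        1.82424684e-02,  5.31189668e-03,  3.23221070e-05]), 'position': array([ 0.20934555, -0.58854829,  0.19427846]), 'tool_rot': array([-3.14057828e+00,  5.76069839e-05,  3.41733491e-01]), 'force': array([ 0.381065  ,  0.02663931, -0.52397697]), 'moment': array([-0.05419435,  0.04955476, -0.02130285]), 'grip_width': 0.08520327657421484}
```

View pics/scene0.png

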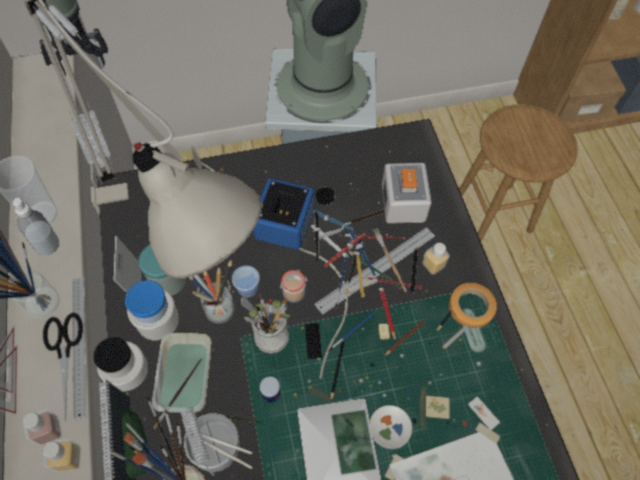

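View pics/top0.png

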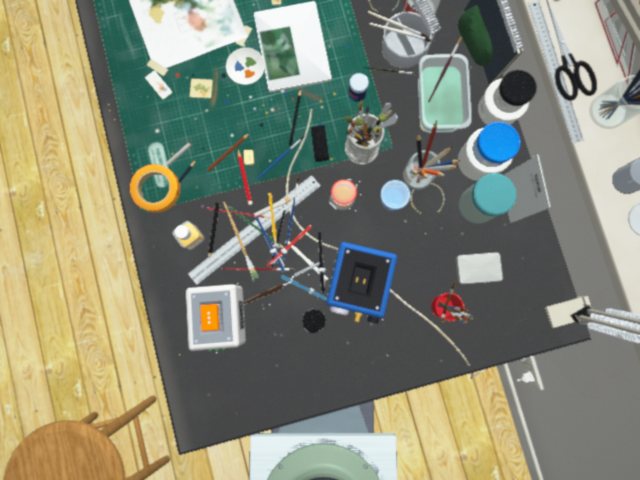

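```bash
cat > h.py <<'E'
import numpy as np, cv2
from workcell import bot, vision
def ray(n,px,z):
    m=vision.camera_model(n);K=m["mtx"];T=m["T"]
    p=np.atleast_2d(np.float32(px)).astype(float);d=np.c_[(p[:,0]-K[0,2])/K[0,0],(p[:,1]-K[1,2])/K[1,1],np.ones(len(p))]@T[:3,:3].T
    o=T[:3,3];return o+d*((z-o[2])/d[:,2])[:,None]
def rect(n,mask,z):
    c=max(cv2.findContours(mask,cv2.RETR_EXTERNAL,cv2.CHAIN_APPROX_NONE)[0],key=cv2.contourArea).reshape(-1,2)
    w=ray(n,c,z)[:,:2];r=cv2.minAreaRect((w*1000).astype(np.float32));return np.round(r[0],1),np.round(r[1],1),round(r[2],1)
E
python3 - <<'E'
from h import *
t=cv2.imread("pics/top0.png");s=cv2.imread("pics/scene0.png")
u=lambda i,x,y:cv2.resize(i[y:y+75,x:x+100],None,fx=4,fy=4,interpolation=cv2.INTER_CUBIC)
cv2.imwrite("pics/m1.png",np.vstack([np.hstack([u(t,165,280),u(t,315,235)]),np.hstack([u(s,360,155),u(s,240,172)])]))
for n,i in(("top",t),("scene",s)):
    h=cv2.cvtColor(i,cv2.COLOR_BGR2HSV)
    o=cv2.inRange(h,(5,150,120),(22,255,255)); m=np.zeros_like(o)
    x,y=(165,280) if n=="top" else (360,155); m[y:y+75,x:x+100]=255
    print(n,"orange z.12",rect(n,o&m,.12))
    b=cv2.inRange(h,(100,120,60),(130,255,255));m[:]=0
    x,y=(315,235) if n=="top" else (240,172); m[y:y+85,x:x+100]=255
    print(n,"blue z.1",rect(n,b&m,.1))
E
```

```text
top orange z.12 (array([409.7, 224.1]), array([51.4, 33.8]), 1.5)
top blue z.1 (array([487.7, -68.9]), array([147.6, 136.6]), 76.3)
scene orange z.12 (array([413.4, 227.1]), array([51.7, 31.3]), 4.0)
scene blue z.1 (array([511.8, -79.9]), array([123.9, 183.9]), 80.5)
```

View pics/m1.png

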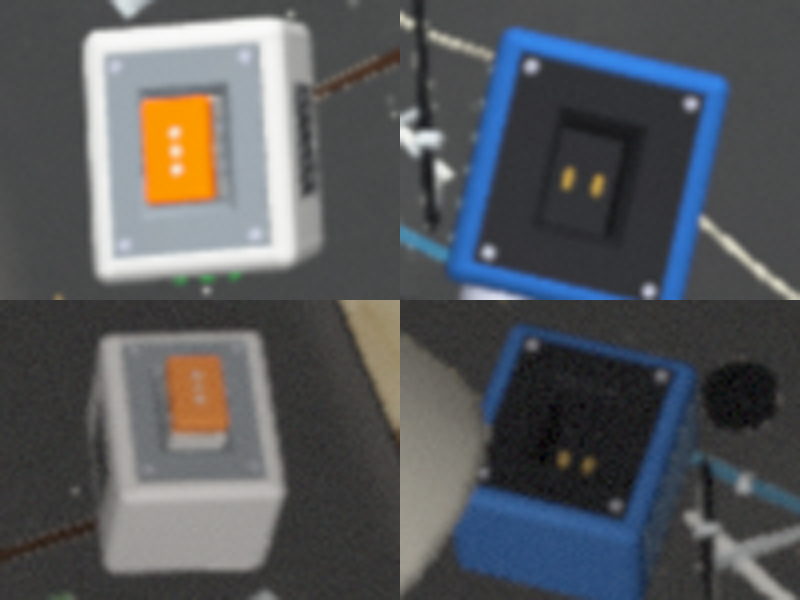

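```bash
python3 - <<'E'
from h import *
D={"charger":{"top":((165,280),[(115,67),(245,56),(255,234),(125,245)]),"scene":((360,155),[(134,50),(245,53),(254,167),(148,169)])},
"compressor":{"top":((315,235),[(131,66),(291,103),(249,291),(89,252)]),"scene":((240,172),[(132,45),(261,76),(216,206),(84,172)])}}
from workcell import vision
im={n:cv2.cvtColor(cv2.imread(f"pics/{n}0.png"),cv2.COLOR_BGR2GRAY).astype(float) for n in("top","scene")}
for k in D:
  for n,(o,p) in D[k].items():
    q=[]
    for X,Y in p:
        c=np.array([(X+.5)/4-.5+o[0],(Y+.5)/4-.5+o[1]])
        x,y=np.round(c).astype(int);w=im[n][y-2:y+3,x-2:x+3];w=np.clip(w-np.median(w)-8,0,None)
        yy,xx=np.mgrid[y-2:y+3,x-2:x+3];q.append([(w*xx).sum()/w.sum(),(w*yy).sum()/w.sum()])
    for Q,l in((q,"sub"),([[ (X+.5)/4-.5+o[0],(Y+.5)/4-.5+o[1]] for X,Y in p],"hand")):
        w=ray(n,Q,.1)[:,:2]*1000
        e=np.diff(np.r_[w,w[:1]],axis=0);L=np.hypot(*e.T)
        # long axis direction
        a=[(e[1]-e[3]),(e[0]-e[2])];
        print(k,n,l,w.mean(0).round(1),L.round(1),[np.degrees(np.arctan2(v[1],v[0])).round(1) for v in a])
i=cv2.imread("pics/top0.png");print(ray("top",[[187,233]],.08),ray("top",[[395,194]],.06),ray("top",[[480,268]],.02))
E
```

```text
charger top sub [409.  226.2] [66.  90.  66.4 89.8] [np.float64(-175.5), np.float64(-85.7)]
charger top hand [408.8 225.9] [66.6 89.9 65.9 89.9] [np.float64(-175.4), np.float64(-85.4)]
charger scene sub [nan nan] [76.1  nan  nan 96.7] [np.float64(nan), np.float64(nan)]
charger scene hand [409.7 229.2] [70.4 86.7 65.6 90.5] [np.float64(2.5), np.float64(92.1)]
compressor top sub [485.1 -82.5] [84.4 98.5 84.  98.4] [np.float64(166.5), np.float64(-103.7)]
compressor top hand [485.1 -82.7] [84.5 98.8 83.8 98. ] [np.float64(166.6), np.float64(-103.6)]
compressor scene sub [484.1 -80.8] [84.  97.9 85.  97.4] [np.float64(-13.9), np.float64(76.2)]
compressor scene hand [484.6 -80.2] [83.7 97.7 83.5 96.8] [np.float64(-13.4), np.float64(76.0)]
[[0.58479487 0.28513653 0.08      ]] [[ 0.67186948 -0.160172    0.06      ]] [[ 0.51257899 -0.35171241  0.02      ]]<stdin>:12: RuntimeWarning: invalid value encountered in scalar divide
```

Call:
arm_command(gripper=[0,0,0,0,0], slide=[[34,-24,-3],[34,-24,-3],[34,-24,-3],[34,-24,-3],[34,-24,-3]], turn=[[0,0,5],[0,0,10],[0,0,15],[0,0,15],[0,0,15]])

```text
clock: 0.72
position: [0.39, -0.3323, 0.2174]
tool_rot: [3.142, 0.0, 0.08]
force: [1.3, -0.1, 0.2]
grip_width: 0.0002
```

```bash
cat >> h.py <<'E'
CH=(.4092,.2262,4.5); CO=(.4847,-.0818,-13.5)
def go(x,y,z,yaw):
    "slide (cm) and turn (deg) from the measured pose to a tool-down pose"
    from scipy.spatial.transform import Rotation as R
    s=bot.observe();A=R.from_euler('xyz',s["tool_rot"]);B=R.from_euler('xyz',[np.pi,0,np.radians(yaw)])
    d=A.inv().apply(np.array([x,y,z])-s["position"])*100
    print("t",s["clock"],"pos",(s["position"]*1000).round(1),"rpy",np.degrees(s["tool_rot"]).round(1),"F",s["force"].round(1),"w",s["grip_width"].round(4),"qd",abs(s["qd"]).max().round(3))
    print("slide",d.round(2),"turn",np.degrees((A.inv()*B).as_rotvec()).round(1))
E
python3 -c "
from h import *
go(.4092,.2262,.17,4.5)"
```

```text
Traceback (most recent call last):
  File "h.py", line 16, in go
    print("t",s["clock"],"pos",(s["position"]*1000).round(1),"rpy",np.degrees(s["tool_rot"]).round(1),"F",s["force"].round(1),"w",s["grip_width"].round(4),"qd",abs(s["qd"]).max().round(3))
                                                                                                                                  ^^^^^^^^^^^^^^^^^^^^^
AttributeError: 'float' object has no attribute 'round'
```

Call:
arm_command(gripper=[0,0,0,0,0], slide=[[9,-26,0],[9,-26,0],[9,-26,0],[9,-26,0],[9,-26,0]], turn=[[0,0,0],[0,0,0],[0,0,0],[0,0,0],[0,0,0]])

```text
clock: 1.35
position: [0.4585, -0.0644, 0.2173]
tool_rot: [-3.141, -0.0, 0.084]
force: [0.4, -1.5, 0.1]
grip_width: 0.0001
```

```bash
sed -i 's/s\["grip_width"\].round(4)/s["grip_width"]/' h.py
python3 -c "
from h import *
go(.4092,.2262,.17,4.5)"
```

```text
t 1.35 pos [458.5 -64.4 217.3] rpy [-180.    -0.     4.8] F [ 0.4 -1.5  0.1] w 0.00012586049550316304 qd 0.429
slide [ -2.48 -29.36   4.75] turn [-0.  -0.   0.3]
```

Call:
arm_command(gripper=[0,0,0,0,0], slide=[[-2.5,-27.5,4.7],[-2.5,-27.5,4.7],[-2.5,-27.5,4.7],[-2.5,-27.5,4.7],[-2.5,-27.5,4.7]], turn=[[0,0,0],[0,0,0],[0,0,0],[0,0,0],[0,0,0]])

```text
clock: 1.98
position: [0.4099, 0.2073, 0.1697]
tool_rot: [-3.141, 0.001, 0.083]
force: [0.4, -1.3, -0.3]
grip_width: 0.0001
```

Call:
arm_command(gripper=[0,0], slide=[[0,0,0],[0,0,0]], turn=[[0,0,0],[0,0,0]])

```text
clock: 2.22
position: [0.4113, 0.2036, 0.1702]
tool_rot: [3.141, 0.0, 0.079]
force: [0.1, -0.4, 0.3]
grip_width: -0.0002
```

```bash
python3 -c "
from h import *
go(.4092,.2255,.125,4.5)"
```

```text
t 2.225 pos [411.3 203.6 170.2] rpy [180.    0.    4.6] F [ 0.1 -0.4  0.3] w -0.0001577458430574301 qd 0.016
slide [-0.03 -2.21  4.52] turn [0.  0.  0.1]
```

Call:
arm_command(gripper=[0,0,0,0,0], slide=[[0,-2.2,1],[0,-2.2,3.5],[0,-2.2,4.2],[0,-2.2,4.2],[0,-2.2,4.2]], turn=[[0,0,0],[0,0,0],[0,0,0],[0,0,0],[0,0,0]])

```text
clock: 2.85
position: [0.41, 0.2261, 0.129]
tool_rot: [-3.141, -0.001, 0.079]
force: [0.5, 0.4, 0.3]
grip_width: -0.0002
```

```bash
python3 -c "
from h import *
go(.4092,.2255,.11,4.5)
cv2.imwrite('pics/a.png',vision.grab_frame('top')[270:360,160:260].repeat(5,0).repeat(5,1))"
```

```text
t 2.85 pos [410.  226.1 129. ] rpy [-1.8e+02 -1.0e-01  4.5e+00] F [0.5 0.4 0.3] w -0.00021255225964983548 qd 0.004
slide [-0.08  0.05  1.9 ] turn [-0.  -0.1  0. ]
```

View pics/a.png

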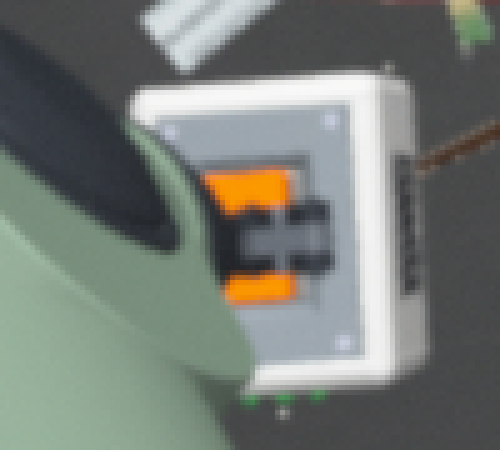

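Call:
arm_command(gripper=[0,0,0,0,0], slide=[[0,0,0.4],[0,0,0.7],[0,0,0.9],[0,0,1.1],[0,0,1.2]], turn=[[0,0,0],[0,0,0],[0,0,0],[0,0,0],[0,0,0]])

```text
clock: 3.52
position: [0.4094, 0.2262, 0.1161]
tool_rot: [3.142, 0.0, 0.08]
force: [0.4, -0.0, 0.4]
grip_width: -0.0001
```

Call:
arm_command(gripper=[0,0,0], slide=[[0,0,0.2],[0,0,0.3],[0,0,0.3]], turn=[[0,0,0],[0,0,0],[0,0,0]])

```text
clock: 3.9
position: [0.4094, 0.2263, 0.1132]
tool_rot: [-3.142, 0.0, 0.08]
force: [-0.0, 0.2, 0.2]
grip_width: -0.0001
```

Call:
arm_command(gripper=[0,0,0], slide=[[0,0,0.1],[0,0,0.2],[0,0,0.3]], turn=[[0,0,0],[0,0,0],[0,0,0]])

```text
clock: 4.28
position: [0.4094, 0.2263, 0.1102]
tool_rot: [-3.142, -0.0, 0.08]
force: [-0.3, 0.5, -0.9]
grip_width: -0.0002
```

```bash
python3 -c "
from h import *
go(.4092,.2255,.105,4.5)
s=vision.grab_frame('scene');t=vision.grab_frame('top')
u=lambda i,x,y:cv2.resize(i[y:y+75,x:x+80],None,fx=5,fy=5,interpolation=cv2.INTER_CUBIC)
cv2.imwrite('pics/b.png',np.hstack([u(s,365,150),u(t,175,280)]))"
```

```text
t 4.275 pos [409.4 226.3 110.2] rpy [-180.    -0.     4.6] F [-0.3  0.5 -0.9] w -0.00022698914493652028 qd 0.018
slide [-0.03  0.07  0.52] turn [-0.  -0.   0.1]
```

View pics/b.png

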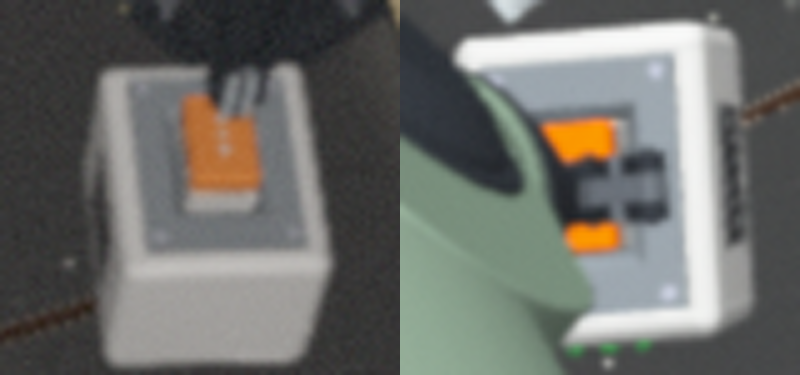

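```bash
cat >> h.py <<'E'
def proj(n,p):
    m=vision.camera_model(n);T=np.linalg.inv(m["T"]);q=(T[:3,:3]@np.array(p,float).T).T+T[:3,3];q=q@m["mtx"].T;return (q[...,:2]/q[...,2:])
E
python3 -c "
from h import *
f=lambda p:((proj('scene',p)-[365,150]+.5)*5).round()
for p in ([.4094,.2263,.1102],[.42,.2263,.1102],[.4094,.2263,.1202],[.409,.226,.116],[.409,.226,.1]):print(p,f(p))
h=cv2.cvtColor(vision.grab_frame('scene'),cv2.COLOR_BGR2HSV);o=cv2.inRange(h,(5,150,90),(22,255,255));o[:,:365]=0;o[240:]=0
ys,xs=np.nonzero(o);print((xs.min()-365)*5,(xs.max()+1-365)*5,(ys.min()-150)*5,(ys.max()+1-150)*5)
for z in(.1,.11,.12,.13,.144):print(z,f([[.409+a,.226+b,z] for a,b in((-.026,-.017),(.026,-.017),(.026,.017))]).tolist(), f([.435,.226,z-.015]))
"
```

```text
[0.4094, 0.2263, 0.1102] [217. 149.]
[0.42, 0.2263, 0.1102] [217. 167.]
[0.4094, 0.2263, 0.1202] [219. 138.]
[0.409, 0.226, 0.116] [218. 142.]
[0.409, 0.226, 0.1] [213. 160.]
185 255 100 190
0.1 [[177.0, 117.0], [181.0, 202.0], [249.0, 205.0]] [211. 220.]
0.11 [[180.0, 105.0], [183.0, 191.0], [252.0, 193.0]] [214. 209.]
0.12 [[183.0, 93.0], [186.0, 179.0], [255.0, 182.0]] [216. 198.]
0.13 [[185.0, 81.0], [189.0, 167.0], [258.0, 170.0]] [219. 186.]
0.144 [[189.0, 64.0], [192.0, 151.0], [263.0, 153.0]] [223. 170.]
```

```bash
python3 -c "
from h import *
s=vision.grab_frame('scene');t=vision.grab_frame('top')
u=lambda i,x,y,f,w,h:cv2.resize(i[y:y+h,x:x+w],None,fx=f,fy=f,interpolation=cv2.INTER_CUBIC)
a=cv2.convertScaleAbs(u(s,385,120,8,50,75),alpha=1.8,beta=10)
b=cv2.convertScaleAbs(u(t,195,290,8,50,75),alpha=1.8,beta=10)
cv2.imwrite('pics/c.png',np.hstack([a,b]));go(.4,.2,.1,0)"
```

```text
t 4.525 pos [409.5 226.3 110.3] rpy [-180.    -0.     4.6] F [0.2 0.2 0.1] w -0.0001055234430573837 qd 0.001
slide [-1.15  2.54  1.03] turn [-0.  -0.   4.6]
```

View pics/c.png

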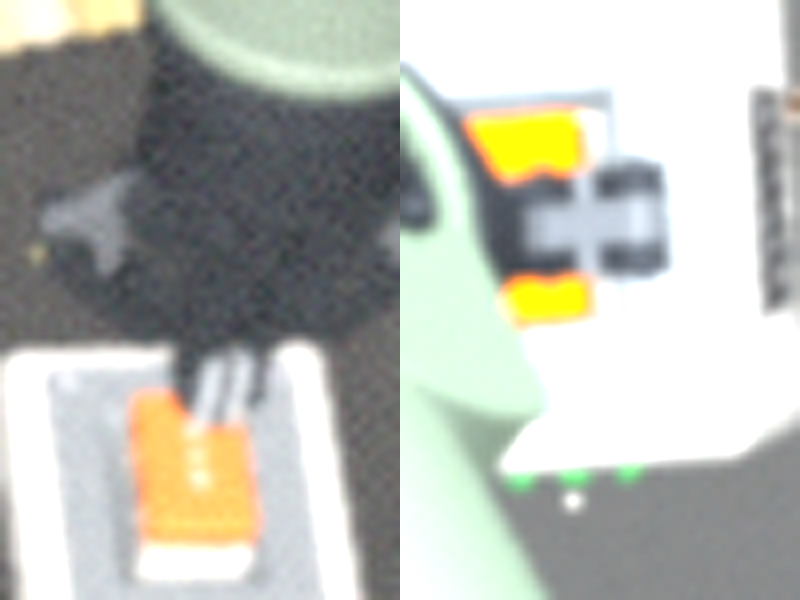

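```bash
python3 -c "
from h import *
def tri(ps,pt):
    A=[];
    P=[]
    for n,p in(('scene',ps),('top',pt)):
        m=vision.camera_model(n);P.append(m['mtx']@np.linalg.inv(m['T'])[:3])
    X=cv2.triangulatePoints(P[0],P[1],np.float64(ps),np.float64(pt)).ravel();X=X[:3]/X[3];print(X.round(4),(proj('scene',X)-ps).round(1),(proj('top',X)-pt).round(1))
tri((390.5,147),(227.5,317)); tri((391,148),(227.5,310));tri((399,153),(227.5,324))
tri((409.6,177),(204.5+5,317.))
for z in (.1,.12,.14,.16,.18): print(z,ray('scene',[[410.6,172.5]],z).round(4),ray('scene',[[412.7,172.5]],z).round(4))
print(proj('scene',[.4095,.2263,.1103]),proj('top',[.4095,.2263,.1103]))
"
```

```text
[0.4126 0.1671 0.2392] [-0.6  0.1] [-1.2  0.1]
[0.4249 0.166  0.2509] [-0.8  0.1] [-1.8  0.1]
[0.3986 0.1856 0.1987] [-3.4  0.4] [-7.1  0.2]
[0.4094 0.2274 0.1197] [-0.8  0.1] [-1.6  0.1]
0.1 [[0.3807 0.2358 0.1   ]] [[0.3804 0.2412 0.1   ]]
0.12 [[0.3953 0.2324 0.12  ]] [[0.3951 0.2376 0.12  ]]
0.14 [[0.4099 0.229  0.14  ]] [[0.4097 0.2341 0.14  ]]
0.16 [[0.4246 0.2255 0.16  ]] [[0.4244 0.2306 0.16  ]]
0.18 [[0.4392 0.2221 0.18  ]] [[0.439 0.227 0.18 ]]
[407.81616715 179.36363396] [209.51232186 316.90626507]
```

Call:
arm_command(gripper=[0,0,0,0,0], slide=[[0,0,0.2],[0,0,0.4],[0,0,0.6],[0,0,0.7],[0,0,0.7]], turn=[[0,0,0],[0,0,0],[0,0,0],[0,0,0],[0,0,0]])

```text
clock: 5.15
position: [0.4094, 0.2262, 0.1032]
tool_rot: [3.142, 0.0, 0.08]
force: [-0.7, -0.6, -1.1]
grip_width: 0.0002
```

Call:
arm_command(gripper=[0,0,0,0,0], slide=[[0,0,0.2],[0,0,0.4],[0,0,0.6],[0,0,0.7],[0,0,0.7]], turn=[[0,0,0],[0,0,0],[0,0,0],[0,0,0],[0,0,0]])

```text
clock: 5.78
position: [0.4094, 0.2262, 0.0962]
tool_rot: [3.142, 0.0, 0.08]
force: [0.7, -0.4, -0.1]
grip_width: -0.0001
```

```bash
python3 -c "
from h import *
s=vision.grab_frame('scene');t=vision.grab_frame('top')
u=lambda i,x,y,f,w,h:cv2.resize(i[y:y+h,x:x+w],None,fx=f,fy=f,interpolation=cv2.INTER_CUBIC)
a=cv2.convertScaleAbs(u(s,385,120,8,50,75),alpha=1.8,beta=10)
b=cv2.convertScaleAbs(u(t,195,290,8,50,75),alpha=1.2,beta=10)
cv2.imwrite('pics/d.png',np.hstack([a,b]));go(.4,.2,.1,0)"
```

```text
t 5.875 pos [409.4 226.3  96.3] rpy [-180.     0.     4.6] F [ 0.3 -0.6  0.3] w 1.3007947735037545e-06 qd 0.003
slide [-1.15  2.54 -0.37] turn [-0.   0.   4.6]
```

View pics/d.png

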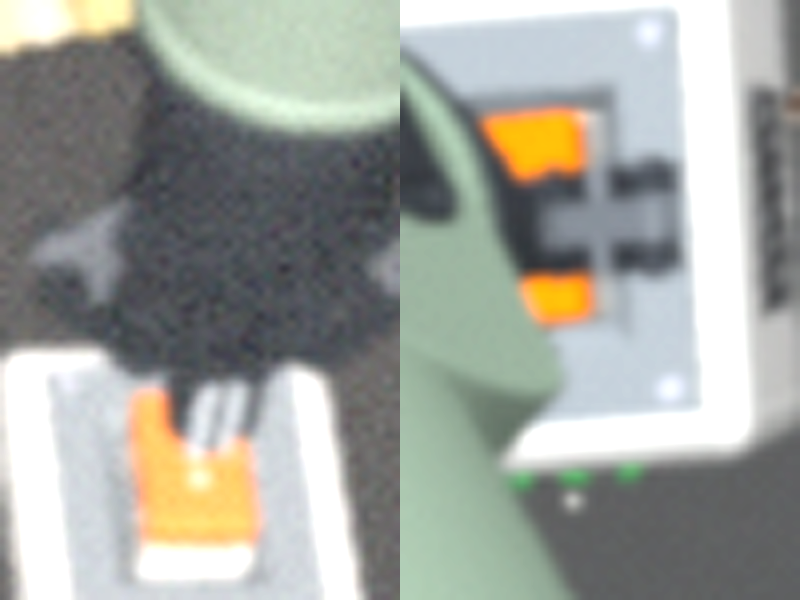

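Call:
arm_command(gripper=[0,0,0,0,0], slide=[[0,0,0.3],[0,0,0.6],[0,0,0.9],[0,0,1.1],[0,0,1.2]], turn=[[0,0,0],[0,0,0],[0,0,0],[0,0,0],[0,0,0]])

```text
clock: 6.5
position: [0.4093, 0.2263, 0.0842]
tool_rot: [3.142, 0.0, 0.08]
force: [-0.7, -0.3, 2.9]
grip_width: -0.0002
```

Call:
arm_command(gripper=[0,0,0,0], slide=[[0,0,0.15],[0,0,0.3],[0,0,0.4],[0,0,0.4]], turn=[[0,0,0],[0,0,0],[0,0,0],[0,0,0]])

```text
clock: 7.0
position: [0.4094, 0.2262, 0.0802]
tool_rot: [3.142, 0.0, 0.08]
force: [-1.6, 0.1, 3.0]
grip_width: -0.0001
```

Call:
arm_command(gripper=[0,0,0], slide=[[0,0,0.1],[0,0,0.2],[0,0,0.2]], turn=[[0,0,0],[0,0,0],[0,0,0]])

```text
clock: 7.38
position: [0.4094, 0.2263, 0.0782]
tool_rot: [-3.142, 0.0, 0.08]
force: [-0.9, 0.4, 3.5]
grip_width: -0.0
```

Call:
arm_command(gripper=[0,0,0], slide=[[0,0,0.1],[0,0,0.1],[0,0,0.1]], turn=[[0,0,0],[0,0,0],[0,0,0]])

```text
clock: 7.75
position: [0.4094, 0.2263, 0.0773]
tool_rot: [-3.142, 0.0, 0.08]
force: [-1.2, -0.6, 3.5]
grip_width: -0.0002
```

```bash
python3 -c "
from h import *
s=vision.grab_frame('scene');t=vision.grab_frame('top')
u=lambda i,x,y,f,w,h:cv2.resize(i[y:y+h,x:x+w],None,fx=f,fy=f,interpolation=cv2.INTER_CUBIC)
a=cv2.convertScaleAbs(u(s,385,120,8,50,75),alpha=1.8,beta=10)
b=cv2.convertScaleAbs(u(t,195,290,8,50,75),alpha=1.2,beta=10)
cv2.imwrite('pics/e.png',np.hstack([a,b]));go(.4,.2,.1,0)"
```

```text
t 7.85 pos [409.4 226.3  77.3] rpy [-180.    -0.     4.6] F [-2.2 -0.5  2.8] w -0.00020862392475454422 qd 0.002
slide [-1.15  2.54 -2.27] turn [-0.  -0.   4.6]
```

View pics/e.png

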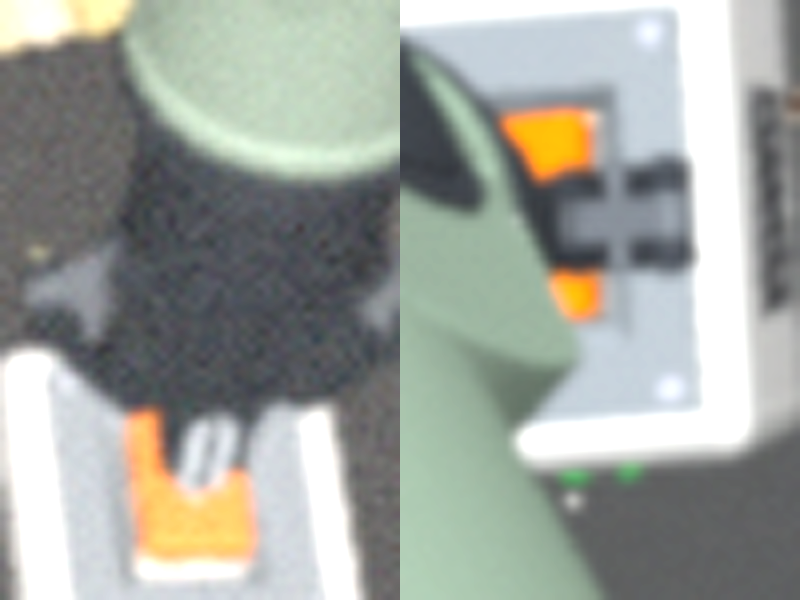

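Call:
arm_command(gripper=[0,0,0], slide=[[0,0,0.1],[0,0,0.2],[0,0,0.2]], turn=[[0,0,0],[0,0,0],[0,0,0]])

```text
clock: 8.22
position: [0.4094, 0.2262, 0.0752]
tool_rot: [3.142, 0.0, 0.08]
force: [-1.5, 0.6, 3.5]
grip_width: 0.0002
```

Call:
arm_command(gripper=[0,0,0], slide=[[0,0,0.1],[0,0,0.1],[0,0,0.1]], turn=[[0,0,0],[0,0,0],[0,0,0]])

```text
clock: 8.6
position: [0.4094, 0.2263, 0.0743]
tool_rot: [-3.142, 0.0, 0.08]
force: [-1.3, -0.5, 4.0]
grip_width: 0.0
```

Call:
arm_command(gripper=[0,0,0], slide=[[0,0,0.1],[0,0,0.1],[0,0,0.1]], turn=[[0,0,0],[0,0,0],[0,0,0]])

```text
clock: 8.98
position: [0.4095, 0.2263, 0.0733]
tool_rot: [-3.142, 0.0, 0.08]
force: [-1.8, -0.8, 2.4]
grip_width: 0.0001
```

Call:
arm_command(gripper=[0,0,0], slide=[[0,0,0.1],[0,0,0.1],[0,0,0.1]], turn=[[0,0,0],[0,0,0],[0,0,0]])

```text
clock: 9.35
position: [0.4095, 0.2264, 0.0724]
tool_rot: [-3.141, -0.0, 0.08]
force: [-2.6, -0.7, 8.9]
grip_width: 0.0001
```

Call:
arm_command(gripper=[0,0,0,8.5,8.5], slide=[[0,0,-2],[0,0,-5],[0,0,-8],[0,0,-8],[0,0,-8]], turn=[[0,0,0],[0,0,0],[0,0,0],[0,0,0],[0,0,0]])

```text
clock: 9.98
position: [0.4093, 0.226, 0.1518]
tool_rot: [3.141, 0.0, 0.08]
force: [-0.0, -0.4, 0.4]
grip_width: 0.0355
```

Call:
arm_command(gripper=[8.5,8.5,8.5], slide=[[0,0,0],[0,0,0],[0,0,0]], turn=[[0,0,0],[0,0,0],[0,0,0]])

```text
clock: 10.35
position: [0.4093, 0.2262, 0.152]
tool_rot: [3.141, 0.001, 0.08]
force: [-0.4, -0.7, 0.1]
grip_width: 0.0856
```

```bash
python3 -c "
from h import *
s=vision.grab_frame('scene');t=vision.grab_frame('top')
u=lambda i,x,y,f,w,h:cv2.resize(i[y:y+h,x:x+w],None,fx=f,fy=f,interpolation=cv2.INTER_CUBIC)
a=cv2.convertScaleAbs(u(s,370,100,5,80,100),alpha=1.8,beta=10)
b=cv2.convertScaleAbs(u(t,170,265,5,80,100),alpha=1.2,beta=10)
cv2.imwrite('pics/f.png',np.hstack([a,b]));go(.4,.2,.1,0)"
```

```text
t 10.45 pos [409.4 226.3 152.1] rpy [180.    0.    4.6] F [-0.  -0.3  0.1] w 0.08473920102662413 qd 0.002
slide [-1.14  2.54  5.21] turn [0.  0.  4.6]
```

View pics/f.png

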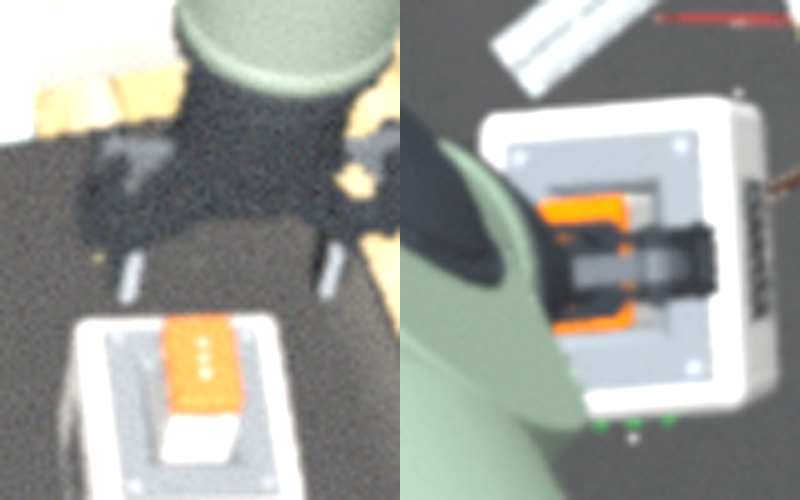

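```bash
python3 -c "
from h import *
T=vision.camera_model('scene')['T'];o=T[:3,3]
q=proj('scene',np.array([.4092,.2258,.144]));print('expected dot',q)
i=cv2.imread('pics/f.png')[:,:400];h=cv2.cvtColor(i,cv2.COLOR_BGR2HSV)
m=cv2.inRange(h,(5,120,120),(25,255,255));m[:,:150]=0;m[:,260:]=0;m[:310]=0;ys,xs=np.nonzero(m);print('orange',xs.min(),xs.max(),ys.min(),ys.max())
obs=np.array([410.2,168.6]);b=obs-q
for X,Y in((127,302),(325,299),(226,300)):
    p=np.array([370+(X+.5)/5-.5,100+(Y+.5)/5-.5])-b
    d=ray('scene',[p],0)[0]-o
    for x in(.41,.4204):print(X,(o+d*((x-o[0])/d[0])).round(4))
"
```

```text
expected dot [409.52920718 171.23904543]
orange 165 238 314 411
127 [0.41   0.1847 0.1774]
127 [0.4204 0.1828 0.1912]
325 [0.41   0.278  0.1852]
325 [0.4204 0.2749 0.1989]
226 [0.41   0.2314 0.1817]
226 [0.4204 0.2289 0.1954]
```

Call:
arm_command(gripper=[8.5,8.5,8.5,8.5,8.5], slide=[[0,0.35,2],[0,0.35,4],[0,0.35,6],[0,0.35,7.3],[0,0.35,7.8]], turn=[[0,0,0],[0,0,0],[0,0,0],[0,0,0],[0,0,0]])

```text
clock: 11.08
position: [0.4096, 0.2227, 0.0738]
tool_rot: [3.141, 0.001, 0.08]
force: [-0.5, -0.3, 0.2]
grip_width: 0.085
```

Call:
arm_command(gripper=[4.5,4.5,4.5,4.0,4.0], slide=[[0,0,0],[0,0,0],[0,0,0],[0,0,0],[0,0,0]], turn=[[0,0,0],[0,0,0],[0,0,0],[0,0,0],[0,0,0]], force=20)

```text
clock: 11.7
position: [0.4097, 0.2228, 0.0744]
tool_rot: [-3.142, -0.0, 0.08]
force: [-0.5, -0.1, -0.2]
grip_width: 0.0398
```

Call:
arm_command(gripper=[3.0,3.0,3.0], slide=[[0,0,0],[0,0,0],[0,0,0]], turn=[[0,0,0],[0,0,0],[0,0,0]], force=20)

```text
clock: 12.08
position: [0.4098, 0.2233, 0.0744]
tool_rot: [-3.141, -0.0, 0.08]
force: [-0.9, 4.9, 3.1]
grip_width: 0.0343
```

Call:
arm_command(gripper=[3.0,3.0,3.0], slide=[[0,-0.1,0],[0,-0.1,0],[0,-0.1,0]], turn=[[0,0,0],[0,0,0],[0,0,0]], force=40)

```text
clock: 12.45
position: [0.4097, 0.2234, 0.0742]
tool_rot: [3.141, 0.0, 0.08]
force: [1.0, -0.7, 2.4]
grip_width: 0.0335
```

Call:
arm_command(gripper=[3.0,3.0,3.0,3.0,3.0], slide=[[0,0,-0.4],[0,0,-1.2],[0,0,-2.2],[0,0,-3.2],[0,0,-3.2]], turn=[[0,0,0],[0,0,0],[0,0,0],[0,0,0],[0,0,0]])

```text
clock: 13.08
position: [0.4101, 0.224, 0.1072]
tool_rot: [-3.141, -0.001, 0.08]
force: [1.4, -0.2, -2.2]
grip_width: 0.0333
```

Call:
arm_command(gripper=[3.0,3.0,3.0,3.0,3.0], slide=[[0,0,-3],[0,0,-5.5],[1,6,-5.5],[2,12,-5.5],[3,18,-5.5]], turn=[[0,0,0],[0,0,0],[0,0,6],[0,0,12],[0,0,18]])

```text
clock: 13.7
position: [0.4541, 0.0449, 0.1613]
tool_rot: [-3.142, -0.0, -0.237]
force: [1.8, 1.0, -1.9]
grip_width: 0.0336
```

```bash
python3 -c "
from h import *
go(.4855,-.0852,.162,-13.5)"
```

```text
t 13.7 pos [454.1  44.9 161.3] rpy [-180.    -0.   -13.6] F [ 1.8  1.  -1.9] w 0.03361877103784258 qd 0.754
slide [ 6.11 11.91 -0.07] turn [-0.  -0.  -0.1]
```

Call:
arm_command(gripper=[3.0,3.0,3.0,3.0,3.0], slide=[[3,6,0],[6,11.5,0],[6,11.5,0],[6,11.5,0],[6,11.5,0]], turn=[[0,0,0],[0,0,0],[0,0,0],[0,0,0],[0,0,0]])

```text
clock: 14.32
position: [0.4854, -0.0778, 0.1612]
tool_rot: [-3.141, 0.0, -0.232]
force: [0.1, -0.2, -1.8]
grip_width: 0.0335
```

```bash
python3 -c "
from h import *
go(.4855,-.0852,.162,-13.5)"
```

```text
t 14.325 pos [485.4 -77.8 161.2] rpy [-180.     0.   -13.3] F [ 0.1 -0.2 -1.8] w 0.03353197406295502 qd 0.006
slide [ 0.18  0.72 -0.08] turn [-0.   0.   0.2]
```

Call:
arm_command(gripper=[3.0,3.0,3.0,3.0,3.0], slide=[[0.2,0.7,0],[0.2,0.7,2],[0.2,0.7,3.4],[0.2,0.7,3.4],[0.2,0.7,3.4]], turn=[[0,0,0],[0,0,0],[0,0,0],[0,0,0],[0,0,0]])

```text
clock: 14.95
position: [0.4862, -0.0862, 0.1276]
tool_rot: [-3.142, -0.0, -0.234]
force: [-0.3, -0.1, -1.3]
grip_width: 0.0333
```

```bash
python3 -c "
from h import *
go(.4855,-.0852,.126,-13.5)
s=vision.grab_frame('scene');t=vision.grab_frame('top')
cv2.imwrite('pics/sraw.png',s);cv2.imwrite('pics/traw.png',t)
u=lambda i,x,y,f,w,h:cv2.resize(i[y:y+h,x:x+w],None,fx=f,fy=f,interpolation=cv2.INTER_CUBIC)
a=cv2.convertScaleAbs(u(s,250,150,5,80,100),alpha=1.8,beta=10)
b=cv2.convertScaleAbs(u(t,320,225,5,80,100),alpha=1.5,beta=10)
cv2.imwrite('pics/g.png',np.hstack([a,b]))"
```

```text
t 14.95 pos [486.2 -86.2 127.6] rpy [-180.    -0.   -13.4] F [-0.3 -0.1 -1.3] w 0.033281476184097915 qd 0.008
slide [-0.09 -0.09  0.16] turn [-0.  -0.   0.1]
```

View pics/g.png

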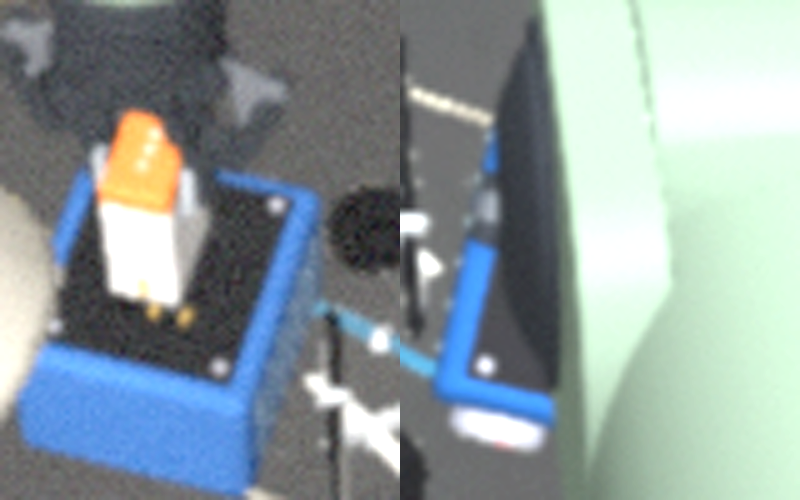

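```bash
python3 -c "
from h import *
c,s=np.cos(np.radians(-13.5)),np.sin(np.radians(-13.5));R=np.array([[c,-s],[s,c]])
f=lambda a,b,z:((proj('scene',np.r_[np.array([.4843,-.0805])+R@[a,b],z])-[250,150]+.5)*5-.5).round(1)
print('screws',[f(a,b,.1).tolist() for a,b in((.049,-.042),(.049,.042),(-.049,.042))])
for z in(.105,.1093,.113):print(z,'bottom corners',[f(a,b,z).tolist() for a,b in((.026,-.017),(.026,.017),(-.026,.017))],'top',[f(a,b,z+.088).tolist() for a,b in((.026,-.017),(.026,.017),(-.026,.017),(-.026,-.017))],'seam',[f(a,b,z+.073).tolist() for a,b in((.026,-.017),(.026,.017))])
"
```

```text
screws [[53.1, 326.1], [219.8, 366.8], [276.5, 203.9]]
0.105 bottom corners [[116.4, 293.8], [183.6, 310.1], [214.5, 223.9]] top [[106.4, 190.5], [177.2, 207.4], [209.9, 118.4], [140.2, 102.1]] seam [[108.2, 208.9], [178.3, 225.7]]
0.1093 bottom corners [[115.9, 289.0], [183.3, 305.4], [214.3, 219.0]] top [[105.9, 185.2], [176.9, 202.1], [209.7, 113.0], [139.8, 96.6]] seam [[107.6, 203.7], [178.0, 220.5]]
0.113 bottom corners [[115.5, 284.9], [183.0, 301.2], [214.1, 214.8]] top [[105.4, 180.6], [176.6, 197.5], [209.5, 108.3], [139.4, 91.9]] seam [[107.2, 199.2], [177.7, 216.0]]
```

```bash
python3 -c "
from h import *
s=cv2.imread('pics/sraw.png')[150:250,250:330]
u=cv2.resize(s,None,fx=5,fy=5,interpolation=cv2.INTER_CUBIC);u=cv2.GaussianBlur(u,(7,7),0)
g=u.min(2)
for y in(230,245,260,275,285):
    r=g[y,80:225];print(y,[(80+k*5,int(v)) for k,v in enumerate(r[::5])])
print('col');
for x in(120,130,145,160,170): r=g[270:330:4,x];print(x,r.tolist())
"
```

```text
230 [(80, 33), (85, 34), (90, 30), (95, 34), (100, 69), (105, 119), (110, 148), (115, 156), (120, 157), (125, 159), (130, 156), (135, 157), (140, 158), (145, 158), (150, 158), (155, 158), (160, 159), (165, 152), (170, 131), (175, 106), (180, 93), (185, 91), (190, 93), (195, 93), (200, 88), (205, 70), (210, 51), (215, 39), (220, 33)]
245 [(80, 32), (85, 27), (90, 23), (95, 29), (100, 58), (105, 110), (110, 147), (115, 157), (120, 157), (125, 157), (130, 157), (135, 158), (140, 158), (145, 157), (150, 157), (155, 157), (160, 157), (165, 153), (170, 137), (175, 110), (180, 94), (185, 91), (190, 93), (195, 87), (200, 67), (205, 42), (210, 27), (215, 21), (220, 28)]
260 [(80, 23), (85, 26), (90, 24), (95, 26), (100, 42), (105, 77), (110, 121), (115, 148), (120, 156), (125, 157), (130, 158), (135, 158), (140, 159), (145, 157), (150, 157), (155, 157), (160, 158), (165, 157), (170, 143), (175, 119), (180, 100), (185, 91), (190, 83), (195, 65), (200, 40), (205, 27), (210, 24), (215, 27), (220, 26)]
275 [(80, 29), (85, 29), (90, 27), (95, 27), (100, 30), (105, 61), (110, 113), (115, 148), (120
[... 241 characters left out ...]
85 [(80, 27), (85, 28), (90, 25), (95, 22), (100, 26), (105, 55), (110, 105), (115, 143), (120, 154), (125, 154), (130, 154), (135, 139), (140, 111), (145, 112), (150, 135), (155, 151), (160, 157), (165, 156), (170, 151), (175, 133), (180, 104), (185, 72), (190, 46), (195, 31), (200, 26), (205, 30), (210, 30), (215, 26), (220, 31)]
col
120 [156, 156, 157, 158, 151, 126, 87, 48, 23, 20, 24, 29, 33, 31, 27]
130 [156, 155, 155, 155, 154, 146, 124, 85, 44, 19, 19, 23, 24, 26, 28]
145 [157, 151, 137, 119, 110, 109, 105, 90, 68, 47, 37, 32, 28, 27, 29]
160 [158, 158, 156, 155, 157, 157, 154, 140, 108, 73, 50, 39, 34, 30, 27]
170 [149, 150, 151, 151, 151, 152, 153, 146, 125, 92, 59, 35, 22, 18, 26]
```

Call:
arm_command(gripper=[3.0,3.0,3.0,3.0,3.0], slide=[[-0.1,-0.23,0],[-0.1,-0.23,0.4],[-0.1,-0.23,0.8],[-0.1,-0.23,1.2],[-0.1,-0.23,1.2]], turn=[[0,0,0],[0,0,0],[0,0,0],[0,0,0],[0,0,0]])

```text
clock: 15.68
position: [0.4853, -0.0839, 0.1149]
tool_rot: [3.142, 0.001, -0.234]
force: [0.1, 1.0, -1.9]
grip_width: 0.0336
```

Call:
arm_command(gripper=[3.0,3.0,3.0], slide=[[0,0,0.25],[0,0,0.5],[0,0,0.5]], turn=[[0,0,0],[0,0,0],[0,0,0]])

```text
clock: 16.05
position: [0.4854, -0.0838, 0.1101]
tool_rot: [-3.142, 0.0, -0.234]
force: [-0.3, -0.5, -1.8]
grip_width: 0.0335
```

Call:
arm_command(gripper=[3.0,3.0,3.0,3.0], slide=[[0,0,0.4],[0,0,0.8],[0,0,1.2],[0,0,1.2]], turn=[[0,0,0],[0,0,0],[0,0,0],[0,0,0]])

```text
clock: 16.55
position: [0.4853, -0.0838, 0.0979]
tool_rot: [3.142, 0.001, -0.234]
force: [0.1, 0.6, -2.4]
grip_width: 0.0337
```

Call:
arm_command(gripper=[3.0,3.0,3.0,3.0,3.0], slide=[[0,0,0.4],[0,0,0.8],[0,0,1.2],[0,0,1.6],[0,0,2.0]], turn=[[0,0,0],[0,0,0],[0,0,0],[0,0,0],[0,0,0]])

```text
clock: 17.18
position: [0.4855, -0.0838, 0.078]
tool_rot: [-3.142, 0.0, -0.234]
force: [-0.3, -0.7, -1.8]
grip_width: 0.0335
```

Call:
arm_command(gripper=[3.0,3.0,3.0], slide=[[0,0,0.3],[0,0,0.5],[0,0,0.5]], turn=[[0,0,0],[0,0,0],[0,0,0]])

```text
clock: 17.55
position: [0.4855, -0.0839, 0.0733]
tool_rot: [-3.142, -0.0, -0.234]
force: [-0.7, -0.2, 2.0]
grip_width: 0.0336
```

Call:
arm_command(gripper=[4.5,8.5,8.5,8.5,8.5], slide=[[0,0,0],[0,0,0],[0,0,0],[0,0,-2],[0,0,-6]], turn=[[0,0,0],[0,0,0],[0,0,0],[0,0,0],[0,0,0]])

```text
clock: 18.18
position: [0.4846, -0.0837, 0.133]
tool_rot: [3.141, 0.003, -0.234]
force: [-0.4, -0.9, 1.0]
grip_width: 0.0854
```

Call:
arm_command(gripper=[0,0,0,0,0], slide=[[0,0,-1],[0,0,-1],[0,0,-1],[0,0,-1],[0,0,-1]], turn=[[0,0,0],[0,0,0],[0,0,0],[0,0,0],[0,0,0]])

```text
clock: 18.8
position: [0.4852, -0.0838, 0.1428]
tool_rot: [3.142, 0.001, -0.234]
force: [0.2, -1.3, 0.5]
grip_width: -0.0001
```

```bash
python3 -c "
from h import *
go(.4855,-.0839,.115,-13.4)
s=vision.grab_frame('scene')
cv2.imwrite('pics/h.png',cv2.convertScaleAbs(cv2.resize(s[140:240,240:340],None,fx=5,fy=5,interpolation=cv2.INTER_CUBIC),alpha=1.8,beta=10))"
```

```text
t 18.8 pos [485.2 -83.8 142.8] rpy [ 1.80e+02  1.00e-01 -1.34e+01] F [ 0.2 -1.3  0.5] w -0.00011380169735071129 qd 0.004
slide [0.03 0.01 2.78] turn [ 0.   0.1 -0. ]
```

View pics/h.png

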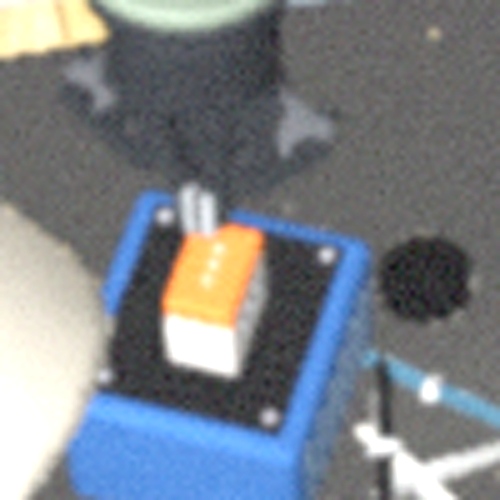

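Call:
arm_command(gripper=[0,0,0,0,0], slide=[[0,0,0.8],[0,0,1.6],[0,0,2.4],[0,0,3.0],[0,0,3.5]], turn=[[0,0,0],[0,0,0],[0,0,0],[0,0,0],[0,0,0]])

```text
clock: 19.48
position: [0.4854, -0.0838, 0.1078]
tool_rot: [-3.142, 0.0, -0.234]
force: [0.3, -0.7, -0.1]
grip_width: 0.0002
```

Call:
arm_command(gripper=[0,0,0,0,0], slide=[[0,0,0.3],[0,0,0.6],[0,0,0.9],[0,0,1.2],[0,0,1.4]], turn=[[0,0,0],[0,0,0],[0,0,0],[0,0,0],[0,0,0]])

```text
clock: 20.1
position: [0.4855, -0.0839, 0.0941]
tool_rot: [-3.142, -0.0, -0.234]
force: [-0.2, 0.4, 4.0]
grip_width: 0.0001
```

Call:
arm_command(gripper=[0,0,0,0,0], slide=[[0,0,0.25],[0,0,0.5],[0,0,0.7],[0,0,0.9],[0,0,1.0]], turn=[[0,0,0],[0,0,0],[0,0,0],[0,0,0],[0,0,0]])

```text
clock: 20.72
position: [0.4855, -0.0838, 0.0842]
tool_rot: [-3.142, 0.0, -0.234]
force: [-0.4, -0.6, 4.7]
grip_width: -0.0001
```

Call:
arm_command(gripper=[0,0,0,0,0], slide=[[0,0,0.1],[0,0,0.2],[0,0,0.3],[0,0,0.4],[0,0,0.4]], turn=[[0,0,0],[0,0,0],[0,0,0],[0,0,0],[0,0,0]])

```text
clock: 21.35
position: [0.4855, -0.0839, 0.0802]
tool_rot: [-3.142, 0.0, -0.234]
force: [-0.8, 0.5, 2.8]
grip_width: 0.0003
```

Call:
arm_command(gripper=[0,0], slide=[[0,0,0.07],[0,0,0.07]], turn=[[0,0,0],[0,0,0]])

```text
clock: 21.6
position: [0.4855, -0.0839, 0.0795]
tool_rot: [3.142, 0.0, -0.234]
force: [0.4, 0.2, 2.7]
grip_width: 0.0001
```

Call:
arm_command(gripper=[0,0], slide=[[0,0,0.07],[0,0,0.07]], turn=[[0,0,0],[0,0,0]])

```text
clock: 21.85
position: [0.4855, -0.0838, 0.0788]
tool_rot: [-3.142, 0.0, -0.234]
force: [-0.6, 0.3, 2.8]
grip_width: 0.0
```

Call:
arm_command(gripper=[0,0], slide=[[0,0,0.07],[0,0,0.07]], turn=[[0,0,0],[0,0,0]])

```text
clock: 22.1
position: [0.4855, -0.0839, 0.0781]
tool_rot: [-3.142, -0.0, -0.234]
force: [0.2, 0.0, 3.3]
grip_width: -0.0002
```

Call:
arm_command(gripper=[0,0], slide=[[0,0,0.1],[0,0,0.1]], turn=[[0,0,0],[0,0,0]])

```text
clock: 22.35
position: [0.4856, -0.0839, 0.0772]
tool_rot: [-3.142, -0.0, -0.234]
force: [-1.4, 0.0, 6.5]
grip_width: 0.0003
```

Call:
arm_command(gripper=[0,0], slide=[[0,0,0.05],[0,0,0.05]], turn=[[0,0,0],[0,0,0]])

```text
clock: 22.6
position: [0.4856, -0.0838, 0.0768]
tool_rot: [-3.142, -0.0, -0.234]
force: [-1.8, 0.1, 8.1]
grip_width: 0.0003
```

Call:
arm_command(gripper=[0,0], slide=[[0,0,0.04],[0,0,0.04]], turn=[[0,0,0],[0,0,0]])

```text
clock: 22.85
position: [0.4857, -0.0839, 0.0765]
tool_rot: [-3.142, -0.001, -0.234]
force: [-0.9, 0.1, 11.6]
grip_width: -0.0004
```

Call:
arm_command(gripper=[0,0,0,0,0], slide=[[0,0,-1],[0,0,-3],[0,0,-6],[0,0,-10],[0,0,-13]], turn=[[0,0,0],[0,0,0],[0,0,0],[0,0,0],[0,0,0]])

```text
clock: 23.48
position: [0.4855, -0.0839, 0.2082]
tool_rot: [-3.141, -0.001, -0.234]
force: [-0.1, -0.0, -0.4]
grip_width: -0.0
```

Call:
arm_command(gripper=[0,0,0,0,0], slide=[[0,0,-1],[0,0,-1],[0,0,-1],[0,0,-1],[0,0,-1]], turn=[[0,0,0],[0,0,0],[0,0,0],[0,0,0],[0,0,0]])

```text
clock: 24.1
position: [0.4853, -0.0838, 0.2158]
tool_rot: [3.142, 0.001, -0.234]
force: [-0.6, 0.7, -0.0]
grip_width: -0.0001
```

```bash
python3 -c "
from h import *
go(.4855,-.0839,.115,-13.4)
for k in range(2):
    s=vision.grab_frame('scene')
    h=cv2.cvtColor(s,cv2.COLOR_BGR2HSV);m=cv2.inRange(h,(5,150,90),(22,255,255))[150:240,250:330]
    ys,xs=np.nonzero(m);print('orange',xs.min()+250,xs.max()+250,ys.min()+150,ys.max()+150,len(xs))
o=cv2.imread('pics/scene0.png')
d=cv2.resize(s,(400,300));e=cv2.convertScaleAbs(cv2.resize(s[140:240,240:340],(300,300),interpolation=cv2.INTER_CUBIC),alpha=1.8,beta=10)
cv2.imwrite('pics/i.png',np.hstack([e,d]))"
```

```text
t 24.1 pos [485.3 -83.8 215.8] rpy [180.    0.  -13.4] F [-0.6  0.7 -0. ] w -0.00013851483446007014 qd 0.004
slide [ 0.03  0.   10.08] turn [ 0.  0. -0.]
orange 273 292 188 208 260
orange 273 292 188 208 263
```

View pics/i.png

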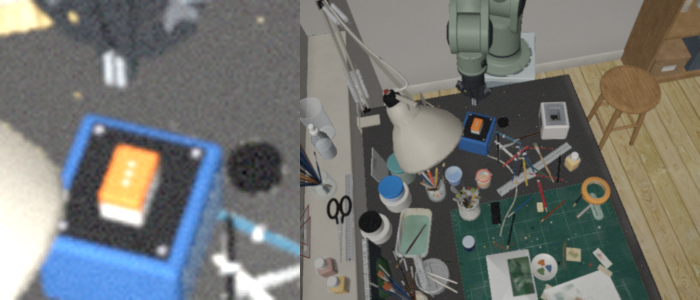

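```bash
python3 -c "
from workcell import job_done
print(job_done())"
```

```text
the job is handed in; nothing more can be done
None
```

The battery pack is now latched down in the blue compressor's slot, and I handed the job in at about 24 s on the robot's clock. No verdict was reported.

- **Charger:** I pressed the pack down with shut fingers. The last reading was 8.9 N, and the catch released, so the pack sprang up. I then gripped it across the 34 mm width and lifted it out.
- **Compressor:** the pack went upright into the slot with no jamming force. I pressed it to the stop, where the force rose steeply from about 3 to 11.6 N. That is roughly 13 N on the cradle with the pack's own weight, well under 20 N.
- **Last checks:** with the arm well clear and the wrist force near zero, two pictures showed the pack steady and low in the slot, so the catch holds it. The charger slot is empty. I never went near the bottle, cup or tin. I did not measure them again at the end, and the lamp hides part of that view.
- **What disagreed:** the reported tool height was about 35 mm lower than the fingertips' real height, and the reported sideways position was off by about 2–3 mm. I worked around this using contact force, the centred grip and the pictures.

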